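# Set the polariser ring and light the viewer

## Robot

A 6-joint arm with a two-finger parallel gripper is mounted at the origin on the work surface. World frame = base frame: x ahead of the robot, y to its left, z up, the work surface at z = 0. Lengths are in m, angles in rad, forces in N, time in s.
With the tool pointing down it reaches from about 0.3 to 0.875 m from the base axis. Payload 4.2 kg.
Tool frame: the origin (TCP) lies at the centre of the arm's flange, where the gripper is bolted on; the fingertips stand 173 mm ahead of it and the grasp point (between the pads) lies env.tcp_to_grasp ahead of it (env.tcp_to_grasp is the distance from the TCP to the grasp point, in m); z points along the fingers, y is the line along which they close (so a half turn about z gives the same grasp; the last joint's range is limited). The gripper opens to 85 mm and grips with 20 to 120 N. Pads are 22 mm wide; open, the fingers measure 114 mm over their backs; the gripper's body (76 mm by 85 mm) begins 54 mm behind the grasp point. The pads swing forward as they close: fully open they stand 13 mm farther back than shut.
Start: joints at [1.213, 0.32, 1.565, -0, 1.257, -0.02], TCP at [0.191, 0.543, 0.405] pointing down, gripper open.
Joint ranges: [-3.11, 3.11], [-0.84, 2.01], [0.21, 2.61], [-1.34, 4.49], [0.05, 2.63], [-2.56, 2.56]. Speed limits (rad/s): [2.57, 2.57, 3.14, 3.14, 3.14, 3.14].

## Interface

Orientations are given as a rotation vector (axis times angle).
In Python, from rig import get_obs, snapshot, job, env gives the robot as it stands.
- The arm moves only by the shell command python3 -m creep 'ROWS' [FORCE]. ROWS is JSON, a list that holds one entry, the list of rows, each a list of 7 numbers: the shift along the world's x, y, z in units of 60 mm (1.0 is 60 mm), then the turn, a rotation vector about the world's x, y, z in degrees, then the closure, from -1 (fully open) to 1 (shut). In form: [[[dx, dy, dz, wx, wy, wz, gripper], ...]]. A call has 1 to 5 rows; each row is the pose to reach, as a shift and turn from the pose commanded when the call began; what a row does not reach only later rows make up. A row lasts 1/8 s, in which the tool goes at most 62.5 mm and 10.7 degrees, less where a joint would pass 70% of its speed; a pose out of reach is approached as far as the arm can. A call with a gripper value outside its range is refused whole. The fingers move at their own pace and stop on an object; FORCE is the grip in N (left out, the last holds). Time passes only in rows, so rows that repeat a pose let the fingers close. It gives the time, the measured TCP pose, the force, the opening and the grip force at its end, in the units of the state.
- get_obs(): the state, without advancing time (a new reading comes with each control period).
- snapshot(name): name is "side" or "top" or "wrist"; returns a dict with "img" (480x640x3 uint8, blue, green, red), "intrinsics" (3x3 intrinsics, pixels), "extrinsics" (4x4, takes a point from camera to world coordinates). Camera axes: x right, y down, z forward; pixel columns grow to the right and rows downward; lengths in m; the calibration is good to about 2 mm. A picture is of the moment at which its call begins. There is no depth.
- job.sign_off(): hands the job in; it is judged then, once.
The state is a dict: "time": time; "joint_pos": joint angles; "joint_velocities": joint speeds; "tau": joint torques, N m; "ee_pos": TCP position; "ee_rot": TCP orientation; "ft_force": force on the tool from outside, world axes, zero at the start; "ft_torque": the same for the moment, N m; "finger_gap": opening from 0.0 (shut) to 1.0 (fully open); "grip_force": force on a finger pad.
Only numpy, scipy, OpenCV 4.12 (cv2) and the standard library are available. Lean on these libraries where they do the work, as an engineer would, in place of code of your own. Each camera call takes 0.05 s, during which the arm holds its last target. There are 200 camera calls.

## Task

On the polarising viewer, gently push the lever peg of the black ring round its arc, without pinching it or lifting the ring off its seat, until the pointer on the ring's opposite side points at the round post on the scale (not at the square pad). Then press the lamp button on the corner of the housing fully down and let it spring back up; the ring must stay on its mark, the button must not be pressed before the ring is set, and everything else on the table stays where it is.

Things in the scene. Friction and masses are not known exactly. Their poses are not given: they have to be found in the camera images.
- axis (a point): Centre of the viewer's ring, on its upright turning axis, at the top face of the scale disc, 54 mm above the table. Axes: those of the viewer's housing, z up, x away from the robot within 0.3 rad. The viewer is a fixed grey square lamp housing, 230 x 230 mm, top 50 mm above the table; on it lies a fixed white scale disc, 200 mm across and 4 mm thick, with thin black marks, and over that the black ring, 132 mm across, 56 to 74 mm above the table.
- analyser (a joint): Angle of the black ring in the housing, rad, counter-clockwise from above positive; at 0 the lever points along the housing's x (away from the robot) and the pointer along -x (towards the robot). Stops at -1.25 and 1.25; starts between -0.25 and 0.25. It turns stiffly (about 1 to 2 N at the peg) and stays where it is left. The peg must not be pushed or pinched with more than 18 N.
- lever_peg (a point): Centre of the top of the lever's peg, 113 mm above the table: an upright round steel peg 14 mm in diameter at 110 mm from the ring's axis, at the end of a flat steel arm 12 mm wide. The arm's top is 69 mm above the table, so 44 mm of bare peg stands above it. Axes turn with the ring: x from the ring's axis to the peg, z up.
- pointer_tip (a point): Tip of the ring's short steel pointer (a 10 mm wide bar on the ring's top, 4 mm wide at the tip), 76 mm from the axis, exactly opposite the lever, 76 mm above the table. Axes turn with the ring: x from the tip back to the axis and on to the lever, z up; the pointer points along -x.
- seat (a joint): How far the ring is lifted off its seat, m; 0 seated, positive up. Only its weight (about 0.5 kg) keeps it down.
- round_post: The mark to set: fixed upright round dark steel post, 12 mm in diameter, 22 mm tall, on the scale disc 88 mm from the axis. Origin at the centre of its foot, 54 mm above the table. It stands 0.53 to 0.97 rad to one side or the other of the housing's -x direction.
- square_pad: The other mark, not wanted: fixed flat square dark steel pad, 20 x 20 mm, 5 mm tall, on the scale disc 88 mm from the axis. Origin at the centre of its foot. It lies on the other side from the round post, 1.5 rad away around the axis.
- lamp_button (a joint): Travel of the lamp button, m; 0 up, 0.006 fully down; a spring lifts it; about 4 N to press fully. It counts as pressed beyond 0.0045.
- lamp_button_top (a point): Centre of the top of the lamp button, a grey round push button 26 mm in diameter on the near left corner of the housing, pressed straight down.
- mug: Bystander: white ceramic mug, 84 mm wide, 95 mm tall. Origin at the centre of its underside.
- water_bottle: Bystander: clear water bottle with a red cap, 72 mm wide, 200 mm tall. Origin at the centre of its underside.
- small_bottle: Bystander: small amber bottle with a yellow cap, 30 mm wide, 70 mm tall, standing on the near right corner of the viewer's housing. Origin at the centre of its underside.
- shaker: Bystander: blue shaker can, 66 mm wide, 110 mm tall. Origin at the centre of its underside.
- plate: Bystander: white plate, 200 mm wide, 18 mm tall. Origin at the centre of its underside.
- marker: Bystander: whiteboard marker lying flat, 130 mm long, 17 mm thick. Origin at the centre of its underside, long side along x.
- slide_box: Bystander: black open box of slides, 80 x 60 x 35 mm. Origin at the centre of its underside.

How it is judged:
By the outcome, as a careful person would: the job done as asked, in the order asked, and still so for the second after the job is handed in, with the robot touching nothing.
It also fails if it takes over 56 s, if anything falls off the work surface, if the arm or the gripper's body presses on something with over 40 N, if the wrist force passes 120 N, or if a joint passes its speed limit or range.

## Working session

There is one attempt and no reset: what is moved stays moved. The work goes in short steps, Python scripts to look and compute and a shell command to move; the robot and the scene stay as the last step left them, time stands still between calls to the robot, and variables do not carry over. Pictures are saved under pics/ and viewed, at most 10 in all, crops included, and the job is handed in when it is done.

```bash
mkdir -p pics; ls; python3 - <<'E'
from rig import get_obs, snapshot, job, env
import cv2,pickle
o=get_obs();print({k:o[k] for k in('time','ee_pos','ee_rot','ft_force','finger_gap')},env.tcp_to_grasp)
for n in('top','side'):
    s=snapshot(n);cv2.imwrite(f'pics/{n}0.png',s['img']);pickle.dump(s,open(f'{n}0.pkl','wb'));print(n,s['intrinsics'],s['extrinsics'])
E
```

```text
pics
{'time': 0.0, 'ee_pos': array([0.19051333, 0.54234255, 0.40385101]), 'ee_rot': array([-5.28101689e-01, -3.09652760e+00,  2.83636232e-03]), 'ft_force': array([-0.52346954,  0.4561257 , -0.12815328]), 'finger_gap': 1.003342866055387} 0.1547
top [[464.10754279   0.         318.04640059]
 [  0.         464.10754279 232.79947088]
 [  0.           0.           1.        ]] [[ 0.01077072 -0.98635839  0.16425932  0.41484785]
 [-0.9996974  -0.00698865  0.02358553  0.0235649 ]
 [-0.02211583 -0.16446365 -0.98613518  1.08168083]
 [ 0.          0.          0.          1.        ]]
side [[531.41698045   0.         324.71194861]
 [  0.         531.41698045 246.12880503]
 [  0.           0.           1.        ]] [[ 0.83580366 -0.37120848  0.40452009  0.14360487]
 [-0.54872835 -0.58915137  0.5931255  -0.62215887]
 [ 0.01815035 -0.71770811 -0.69610749  0.87040202]
 [ 0.          0.          0.          1.        ]]
```

View pics/top0.png

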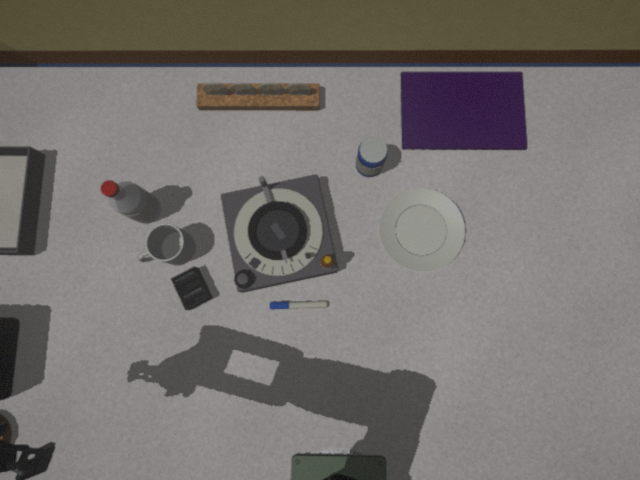

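View pics/side0.png

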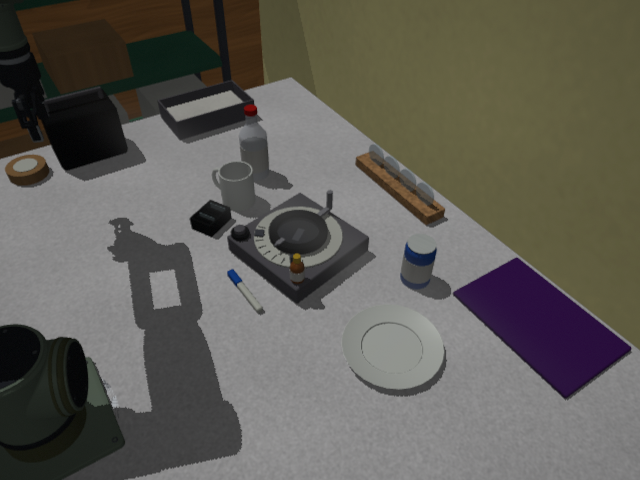

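The top view shows the housing centred near (279,232), the peg at about (264,181), the button at (244,279) and the amber bottle at (328,261). The dark mark at (254,262) looks like the pad. I'll enlarge that area.

```bash
python3 - <<'E'
import cv2
i=cv2.imread('pics/top0.png')[165:300,210:350]
i=cv2.convertScaleAbs(i,alpha=1.6,beta=20)
cv2.imwrite('pics/top0c.png',cv2.resize(i,None,fx=4.4,fy=4.4,interpolation=cv2.INTER_CUBIC))
E
```

```text
(no output)
```

View pics/top0c.png

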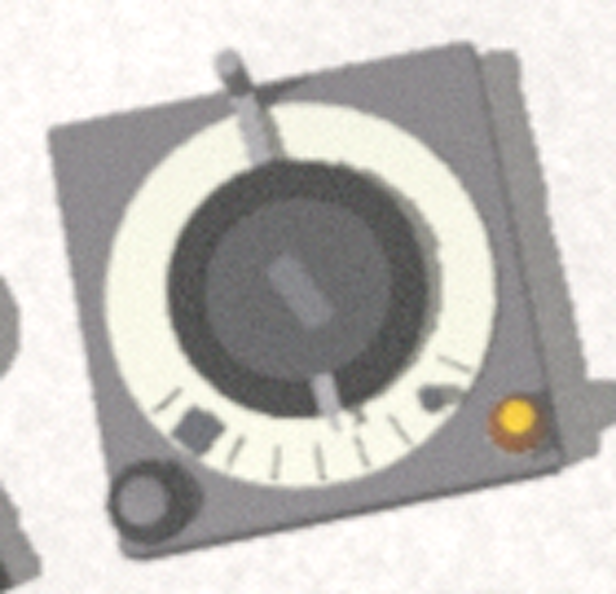

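The crop shows disc edges at x 104–497 and y 100–490, the peg top at (228,60), the pointer tip at (335,428), the post at (430,400), the pad at (200,431) and the button top at (143,498).

```bash
cat > h.py <<'E'
import numpy as np,pickle
def ray(s,uv,z):
    d=s['extrinsics'][:3,:3]@np.linalg.solve(s['intrinsics'],[*uv,1]);o=s['extrinsics'][:3,3]
    return o+d*(z-o[2])/d[2]
def proj(s,p):
    E=np.linalg.inv(s['extrinsics']);q=s['intrinsics']@(E[:3,:3]@p+E[:3,3]);return q[:2]/q[2]
E
python3 - <<'E'
from h import *
s=pickle.load(open('top0.pkl','rb'));t=pickle.load(open('side0.pkl','rb'))
f=lambda x,y,z:ray(s,(x/4.4+210-.4,y/4.4+165-.4),z)
c=f(300.5,295,.054);c4=[f(*p,.05) for p in((50,130),(470,43),(562,468))]
print('axis',c,'corners',c4,'mid',(c4[0]+c4[2])/2)
v=c4[0]-c4[1];print('yaw from left-right edge',np.degrees(np.arctan2(-v[0],v[1])))
v=c4[1]-c4[2];print('yaw other',np.degrees(np.arctan2(v[1],v[0])))
for n,x,y,z in(('peg',228,60,.113),('tip',335,428,.076),('post',430,400,.068),('postfoot',430,402,.054),('pad',200,431,.059),('button',143,498,.062)):
    p=f(x,y,z);d=p-c;print(n,p,'r',np.hypot(*d[:2]),'ang',np.degrees(np.arctan2(d[1],d[0])),'side px',proj(t,p))
E
```

```text
axis [0.58802006 0.13856261 0.054     ] corners [array([0.67511757, 0.27224622, 0.05      ]), array([0.72305764, 0.05345939, 0.05      ]), array([0.50104371, 0.00446863, 0.05      ])] mid [0.58808064 0.13835742 0.05      ]
yaw from left-right edge 12.359191572264375
yaw other 12.443770909451583
peg [0.69507963 0.17064574 0.113     ] r 0.11176349667570463 ang 16.68218611869633 side px [329.9989731 190.3113582]
tip [0.51767099 0.1173143  0.076     ] r 0.07348797607055207 ang -163.19352432393373 side px [274.70783914 244.09718042]
post [0.53292482 0.07083066 0.068     ] r 0.08731038039244429 ang -129.12596024664919 side px [291.97478063 257.01851171]
postfoot [0.53353725 0.07146861 0.054     ] r 0.0864290586303959 ang -129.07787413051054 side px [292.23016926 261.33180653]
pad [0.51731336 0.18702384 0.059     ] r 0.08572005820496077 ang 145.5738950466404 side px [259.65831388 231.41858019]
button [0.48316663 0.21402766 0.062     ] r 0.12918675222139858 ang 144.25670183196567 side px [240.42463138 229.02655549]
```

```bash
python3 -m creep '[[[0.6,-0.4,0,0,0,5,0],[1.3,-0.9,0,0,0,12,0],[2.1,-1.5,0,0,0,20,0],[2.9,-2.1,0,0,0,28,0],[3.7,-2.7,0,0,0,36,0]]]' 20 && python3 -m creep '[[[0.8,-0.6,0,0,0,0,0],[1.6,-1.2,0,0,0,0,0],[2.4,-1.8,0,0,0,0,0],[3.2,-2.4,0,0,0,0,0],[4.0,-2.9,0,0,0,0,0]]]' && python3 -m creep '[[[0.4,-0.3,0,0,0,0,0],[0.7,-0.6,0,0,0,0,0],[0.7,-0.6,0,0,0,0,0],[0.7,-0.6,0,0,0,0,0]]]'
python3 - <<'E'
from rig import get_obs,snapshot
import cv2,pickle
from scipy.spatial.transform import Rotation as R
from h import *
o=get_obs();M=R.from_rotvec(o['ee_rot']).as_matrix();print(o['time'],o['ee_pos'],o['finger_gap'],o['ft_force'],'y ax',np.degrees(np.arctan2(M[1,1],M[0,1])),'z',M[:,2])
s=snapshot('wrist');pickle.dump(s,open('w1.pkl','wb'));cv2.imwrite('pics/w1.png',s['img'])
for p in ([.695,.1706,.113],[.588,.1386,.054],[.533,.071,.054]):print(proj(s,np.array(p)))
E
```

```text
time: 0.72
ee_pos: [0.4138, 0.3792, 0.4044]
ee_rot: [0.462, -3.107, 0.0]
ft_force: [-0.1, 0.5, 0.3]
finger_gap: 0.498
grip_force: 0.0
time: 1.35
ee_pos: [0.654, 0.2048, 0.4043]
ee_rot: [0.454, -3.108, -0.0]
ft_force: [0.5, 1.2, 0.3]
finger_gap: 0.5
grip_force: 0.0
time: 1.85
ee_pos: [0.6941, 0.1709, 0.4043]
ee_rot: [0.455, -3.107, -0.001]
ft_force: [0.0, 0.3, -0.2]
finger_gap: 0.501
grip_force: 0.0
1.85 [0.69412056 0.17094701 0.4042793 ] 0.5012180040258869 [ 0.01406862  0.29864704 -0.17745211] y ax 106.65539313248198 z [-1.43381242e-03  3.80594950e-04 -9.99998900e-01]
[321.60872995 240.21601709]
[321.56889916  58.19657296]
[243.83888051 -65.60323288]
```

View pics/w1.png

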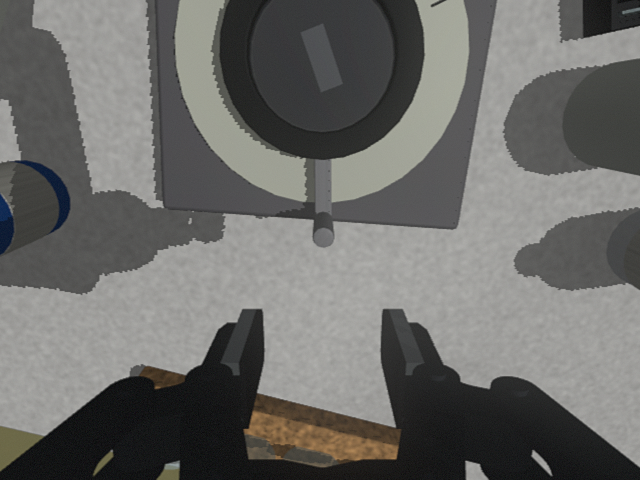

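The peg is at (323,237), within 3 px of the prediction and centred between the fingers. I'll go down astride it and work out the arc.

```bash
python3 -m creep '[[[0,0,-0.6,0,0,0,0],[0,0,-1.3,0,0,0,0],[0,0,-2.0,0,0,0,0],[0,0,-2.5,0,0,0,0],[0,0,-2.5,0,0,0,0]]]'
cat > arc.py <<'E'
import sys
from h import *
from rig import get_obs
A=np.array([.588,.1386]);L=float(sys.argv[1])
p0=get_obs()['ee_pos'][:2]
for t in map(float,sys.argv[2:]):
    c,s=np.cos(np.radians(t)),np.sin(np.radians(t))
    print(t,np.round((A+.11*np.array([c,s])+L*np.array([-s,c])-p0)/.06,3))
E
python3 arc.py .014 16.7 22 28 34 40 46 48 51.2
```

```text
time: 2.52
ee_pos: [0.6931, 0.1713, 0.2522]
ee_rot: [0.456, -3.102, 0.0]
ft_force: [0.4, 0.2, -0.2]
finger_gap: 0.497
grip_force: 0.0
16.7 [-0.063  0.205]
22.0 [-0.14   0.358]
28.0 [-0.243  0.521]
34.0 [-0.363  0.673]
40.0 [-0.498  0.812]
46.0 [-0.646  0.936]
48.0 [-0.699  0.973]
51.2 [-0.785  1.03 ]
```

```bash
python3 -m creep '[[[-0.02,0.08,0,0,0,0,0],[-0.04,0.14,0,0,0,0,0],[-0.06,0.19,0,0,0,0,0],[-0.08,0.24,0,0,0,1.5,0],[-0.1,0.28,0,0,0,3,0]]]'; python3 arc.py .014 19.5 22 25 28 31
```

```text
time: 3.15
ee_pos: [0.6886, 0.1873, 0.2551]
ee_rot: [-0.539, 3.094, -0.001]
ft_force: [0.6, -0.7, 0.2]
finger_gap: 0.499
grip_force: 0.6
19.5 [-0.027  0.02 ]
22.0 [-0.065  0.091]
25.0 [-0.115  0.174]
28.0 [-0.168  0.255]
31.0 [-0.226  0.332]
```

```bash
python3 -m creep '[[[-0.05,0.06,0,0,0,2.3,0],[-0.09,0.13,0,0,0,4.6,0],[-0.13,0.2,0,0,0,7,0],[-0.18,0.27,0,0,0,9.3,0],[-0.226,0.332,0,0,0,11.5,0]]]'; python3 arc.py .014 33.5 36 38.5 41 43.5
```

```text
time: 3.78
ee_pos: [0.6748, 0.2076, 0.2548]
ee_rot: [-0.847, 3.025, 0.0]
ft_force: [2.0, 0.5, 0.3]
finger_gap: 0.499
grip_force: 0.6
33.5 [-0.047  0.056]
36.0 [-0.101  0.116]
38.5 [-0.158  0.174]
41.0 [-0.216  0.229]
43.5 [-0.278  0.281]
```

```bash
python3 -m creep '[[[-0.05,0.06,0,0,0,2.5,0],[-0.1,0.116,0,0,0,5,0],[-0.158,0.174,0,0,0,7.5,0],[-0.216,0.229,0,0,0,10,0],[-0.278,0.281,0,0,0,12.5,0]]]'; python3 arc.py .014 45 46.5 48 48 48
python3 - <<'E'
from rig import snapshot
import cv2,pickle
for n in('top','wrist'):
    s=snapshot(n);cv2.imwrite(f'pics/{n}2.png',s['img']);pickle.dump(s,open(f'{n}2.pkl','wb'))
t=cv2.convertScaleAbs(cv2.imread('pics/top2.png')[165:300,210:350],alpha=1.6,beta=20)
a=cv2.resize(t,(400,386),interpolation=cv2.INTER_CUBIC);b=cv2.resize(cv2.imread('pics/wrist2.png'),(400,300))
b=cv2.copyMakeBorder(b,0,86,0,0,0);cv2.imwrite('pics/c2.png',cv2.hconcat([a,b]))
E
```

```text
time: 4.4
ee_pos: [0.6581, 0.2244, 0.2547]
ee_rot: [-1.172, 2.915, 0.0]
ft_force: [0.9, -0.2, -0.0]
finger_gap: 0.501
grip_force: 0.6
45.0 [-0.037  0.031]
46.5 [-0.076  0.06 ]
48.0 [-0.116  0.088]
48.0 [-0.116  0.088]
48.0 [-0.116  0.088]
```

View pics/c2.png

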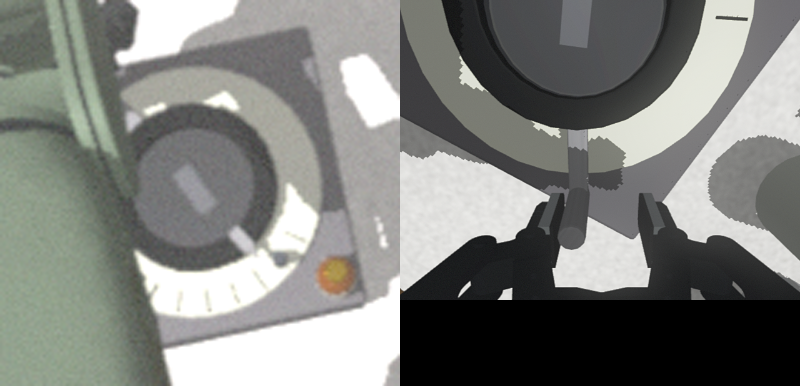

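The top view still shows the pointer tip near (255,253) of the left half, short of the post at about (281,259). The wrist view shows the peg against the trailing pad. I'll enlarge the pointer area.

```bash
python3 - <<'E'
import cv2
from h import *
i=cv2.convertScaleAbs(cv2.imread('pics/top2.png')[215:275,262:342],alpha=1.6,beta=10)
cv2.imwrite('pics/c3.png',cv2.resize(i,None,fx=8,fy=8,interpolation=cv2.INTER_CUBIC))
w=pickle.load(open('wrist2.pkl','rb'));p=ray(w,(273,379),.113);d=p[:2]-[.588,.1386];print(p,np.hypot(*d),np.degrees(np.arctan2(d[1],d[0])))
E
```

```text
[0.66702668 0.21326979 0.113     ] 0.10872347083967769 43.376252511646165
```

View pics/c3.png

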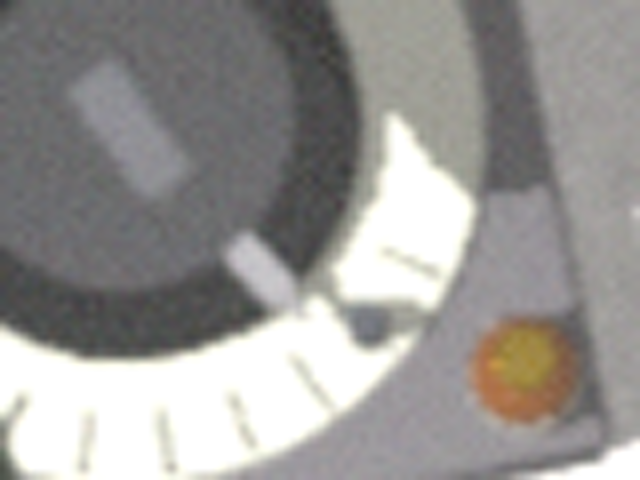

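The pointer tip is at about (292,303) and the post body at about (370,322) in the crop.

```bash
python3 - <<'E'
from h import *
s=pickle.load(open('top2.pkl','rb'))
for n,x,y,z in(('tip',290,300,.076),('root',238,242,.076),('post',370,322,.065)):
    p=ray(s,(262+x/8-.4,215+y/8-.4),z);d=p[:2]-[.588,.1386];print(n,p,np.hypot(*d),np.degrees(np.arctan2(d[1],d[0]))+180)
E
python3 arc.py .014 45 46.5 48 49 50
```

```text
tip [0.53931107 0.09128366 0.076     ] 0.06789291254758593 44.18090002789555
root [0.555186   0.10582712 0.076     ] 0.046376934125887045 44.96408163950642
post [0.53474505 0.06983838 0.065     ] 0.08697269994959923 52.24270070850372
45.0 [-0.032  0.028]
46.5 [-0.07   0.057]
48.0 [-0.11   0.085]
49.0 [-0.136  0.103]
50.0 [-0.163  0.121]
```

```bash
python3 -m creep '[[[-0.033,0.028,0,0,0,1.5,0],[-0.07,0.057,0,0,0,3,0],[-0.11,0.085,0,0,0,4.5,0],[-0.136,0.103,0,0,0,5.5,0],[-0.136,0.103,0,0,0,5.5,0]]]'
python3 - <<'E'
from rig import snapshot
import cv2,pickle
s=snapshot('top');pickle.dump(s,open('top3.pkl','wb'))
i=cv2.convertScaleAbs(s['img'][230:270,275:325],alpha=1.6,beta=10)
a=cv2.resize(i,(400,320),interpolation=cv2.INTER_CUBIC)
s=snapshot('side');pickle.dump(s,open('side3.pkl','wb'))
i=cv2.convertScaleAbs(s['img'][225:265,270:320],alpha=1.6,beta=10)
b=cv2.resize(i,(400,320),interpolation=cv2.INTER_CUBIC)
cv2.imwrite('pics/c4.png',cv2.hconcat([a,b]))
E
python3 arc.py .014 49 50 51 51.5 52
```

```text
time: 5.12
ee_pos: [0.6499, 0.2304, 0.2547]
ee_rot: [1.307, -2.857, -0.001]
ft_force: [-0.5, -0.4, 0.5]
finger_gap: 0.5
grip_force: 0.1
49.0 [-0.008  0.006]
50.0 [-0.035  0.024]
51.0 [-0.062  0.041]
51.5 [-0.076  0.049]
52.0 [-0.09   0.058]
```

View pics/c4.png

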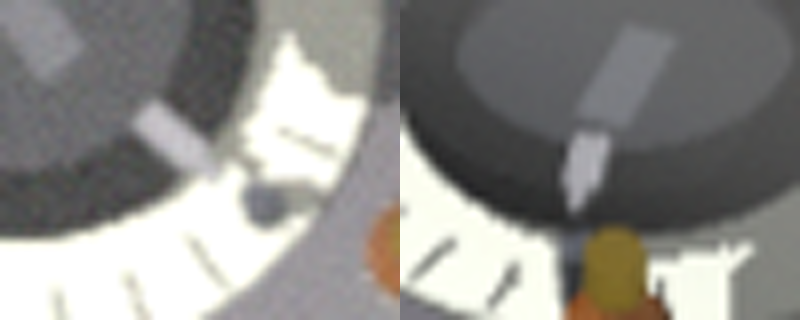

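Top half: pointer tip near (213,171), root at (143,110), post at (266,201). Side half: tip at (573,207), post top just beyond it near x=575 and partly hidden by the amber bottle.

```bash
python3 - <<'E'
from h import *
A=[.588,.1386]
s=pickle.load(open('top3.pkl','rb'));t=pickle.load(open('side3.pkl','rb'))
for n,S,o,x,y,z in(('tip',s,(275,230),210,167,.076),('root',s,(275,230),143,112,.076),('post',s,(275,230),266,201,.067),('stip',t,(270,225),173,205,.076),('sroot',t,(270,225),192,133,.076),('sposttop',t,(270,225),174,238,.076)):
    p=ray(S,(o[0]+x/8-.4,o[1]+y/8-.4),z);d=p[:2]-A;print(n,p,np.hypot(*d),np.degrees(np.arctan2(d[1],d[0]))+180)
for a in(50,51,52,53):
    c=np.array([*A,.076])-[.088*np.cos(np.radians(a)),.088*np.sin(np.radians(a)),0]
    print(a,(proj(t,c)-[270,225]+.4)*8,(proj(s,c-[0,0,.009])-[275,230]+.4)*8)
c=np.array([*A,.076]);
for a in(48,49,50):print(a,(proj(t,c-.076*np.array([np.cos(np.radians(a)),np.sin(np.radians(a)),0]))-[270,225]+.4)*8)
E
```

```text
tip [0.54293872 0.08478408 0.076     ] 0.07019026035040857 50.05980338720255
root [0.55796993 0.10341387 0.076     ] 0.046258713982553795 49.52045479861897
post [0.53478587 0.06975133 0.067     ] 0.08701656651388129 52.29904671823921
stip [0.53809234 0.08224203 0.076     ] 0.07527944832590401 48.47358490904597
sroot [0.5566118  0.10338082 0.076     ] 0.04717636374533357 48.29179092507553
sposttop [0.53198117 0.07143284 0.076     ] 0.08746163363642874 50.17118112900022
50 [172.69006948 239.33751989] [260.6036856  213.07388267]
51 [178.45558614 239.85789762] [264.2160563  208.81656385]
52 [184.23664417 240.30690435] [267.75241323 204.49908033]
53 [190.03118883 240.68436478] [271.21168489 200.12281887]
48 [170.16634922 206.60312321]
49 [175.07699711 207.16760216]
50 [180.00418796 207.67172728]
```

```bash
python3 - <<'E'
from h import *
t=pickle.load(open('side3.pkl','rb'));s=pickle.load(open('top3.pkl','rb'))
g=t['img'].mean(2).astype(int)
print('side cols 284-300');[print(r,g[r,284:301]) for r in range(245,263)]
g=s['img'].mean(2).astype(int)
print('top cols 298-318');[print(r,g[r,298:319]) for r in range(247,262)]
for a in(50,51,52,53):
  for z in(.056,.066,.074):
    c=np.array([.588,.1386,z])-[.088*np.cos(np.radians(a)),.088*np.sin(np.radians(a)),0]
    R=t['extrinsics'][:3,0]*.006
    print(a,z,'side edges',proj(t,c-R).round(1),proj(t,c+R).round(1),'top edges',proj(s,c-[0,-.006,0]).round(1),proj(s,c+[0,-.006,0]).round(1))
E
```

```text
side cols 284-300
245 [ 30  31  30  32  31  32  50  93 101 101 103  73  40  34  35  36  36]
246 [ 29  30  31  31  31  31  65  95 100 101 103  64  36  34  36  35  36]
247 [ 25  28  29  28  30  31  69  96 101  99  96  53  33  34  33  34  35]
248 [23 24 23 27 27 30 54 89 99 84 69 40 33 31 33 33 34]
249 [23 21 23 24 24 25 39 85 94 60 41 31 29 29 30 30 31]
250 [20 22 22 23 24 24 33 82 77 42 29 28 26 29 29 29 29]
251 [21 20 22 21 21 22 25 51 43 28 25 26 26 26 27 28 28]
252 [49 40 28 26 21 21 22 29 30 25 23 25 26 27 27 26 27]
253 [109  77  54  51  48  41  31  28  31  33  30  37  39  39  35  29  27]
254 [149 119 109 109  82  65  49  44  48  49  43  51  53  52  49  42  49]
255 [149 149 149 149 119  88  62  56  54  53  51  52  51  51  52  52  66]
256 [149 149 148 149 148 109  65  56  51  52  51  51  52  52  53  52  56]
257 [131 145 149 149 149 106  58  47  46  49  51  51  52  51  52  52  57]
258 [ 97 140 149 148 149 106  50  31  32  44  51  52  52  52  53  50  64]
259 [ 95 141 149 149 149 114  55  29  33  44  47  49  51  52  50  49  64]
260 [104 142 150 149 150 126  63  28  34  43  47  49  51 
[... 1878 characters left out ...]
310.5 256.3]
51 0.066 side edges [289.2 257.9] [294.9 257.9] top edges [304.9 255.7] [310.4 255.8]
51 0.074 side edges [289.1 255.3] [294.8 255.3] top edges [304.7 255.3] [310.2 255.4]
52 0.056 side edges [290.  261.3] [295.7 261.3] top edges [305.6 255.7] [311.  255.8]
52 0.066 side edges [289.9 258. ] [295.6 258. ] top edges [305.4 255.2] [310.8 255.2]
52 0.074 side edges [289.8 255.3] [295.5 255.3] top edges [305.2 254.8] [310.7 254.8]
53 0.056 side edges [290.8 261.3] [296.4 261.3] top edges [306.  255.2] [311.4 255.2]
53 0.066 side edges [290.6 258. ] [296.3 258. ] top edges [305.8 254.6] [311.2 254.7]
53 0.074 side edges [290.5 255.4] [296.2 255.4] top edges [305.6 254.2] [311.1 254.3]
```

Top and side images both put the pointer about 2.1° short of the post. I'll push that much, back the pad off the peg to centre, and rise.

```bash
python3 -m creep '[[[-0.03,0.018,0,0,0,1,0],[-0.057,0.036,0,0,0,2.1,0],[-0.057,0.036,0,0,0,2.1,0],[-0.057,0.036,0,0,0,2.1,0]]]'
python3 -m creep '[[[0.06,-0.05,0,0,0,0,0],[0.12,-0.1,0,0,0,0,0],[0.17,-0.14,0,0,0,0,0],[0.17,-0.14,0,0,0,0,0]]]'
python3 -m creep '[[[0.0,0,0.5,0,0,0,0],[0,0,1.2,0,0,0,0],[0,0,2.0,0,0,0,0],[-0.5,0,2.5,0,0,0,0],[-1.2,0,2.5,0,0,0,0]]]'
python3 -m creep '[[[-0.7,0.3,0,0,0,0,0.3],[-1.4,0.3,0,0,0,0,0.6],[-2.1,0.3,0,0,0,0,1],[-2.5,0.3,0,0,0,0,1],[-2.5,0.3,0,0,0,0,1]]]'
python3 - <<'E'
from rig import snapshot,get_obs
import cv2,pickle
print(get_obs()['ee_pos'])
ims=[]
for n,(y,x) in(('side',(225,270)),('wrist',(0,0))):
    s=snapshot(n);pickle.dump(s,open(n+'4.pkl','wb'))
    i=cv2.convertScaleAbs(s['img'][y:y+40,x:x+50],alpha=1.6,beta=10) if n!='wrist' else s['img']
    ims.append(cv2.resize(i,(400,320),interpolation=cv2.INTER_CUBIC))
cv2.imwrite('pics/c5.png',cv2.hconcat(ims))
E
```

```text
time: 5.72
ee_pos: [0.6467, 0.2325, 0.2548]
ee_rot: [-1.359, 2.833, 0.0]
ft_force: [1.3, 0.8, 0.5]
finger_gap: 0.495
grip_force: 0.2
time: 6.22
ee_pos: [0.6572, 0.2237, 0.2546]
ee_rot: [1.358, -2.833, -0.0]
ft_force: [-0.6, 0.4, -0.1]
finger_gap: 0.498
grip_force: 0.0
time: 6.85
ee_pos: [0.585, 0.2241, 0.4077]
ee_rot: [-1.355, 2.827, -0.001]
ft_force: [0.2, 1.1, -0.7]
finger_gap: 0.503
grip_force: 0.0
time: 7.48
ee_pos: [0.4335, 0.242, 0.4053]
ee_rot: [-1.36, 2.831, 0.0]
ft_force: [0.5, 0.1, -0.0]
finger_gap: -0.0
grip_force: 0.0
[0.43350312 0.2419633  0.40525627]
```

View pics/c5.png

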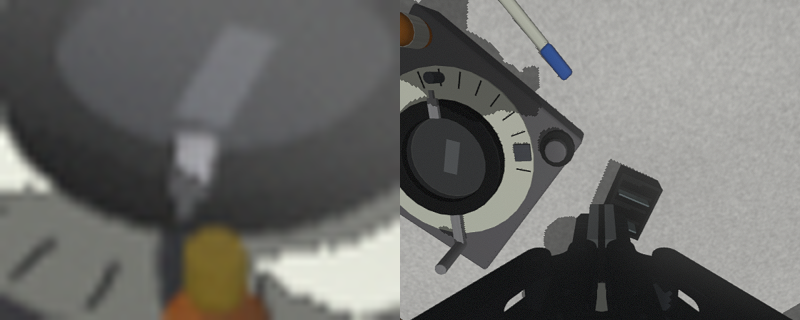

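The wrist view shows the pointer at about (430,95), the post at (433,77) and the button at (556,147). I'll enlarge it with a prediction grid.

```bash
python3 - <<'E'
from h import *
import cv2
s=pickle.load(open('wrist4.pkl','rb'))
i=cv2.resize(s['img'][90:290,0:150],None,fx=3,fy=3,interpolation=cv2.INTER_CUBIC)
j=cv2.resize(s['img'][90:190,20:90],(420,600),interpolation=cv2.INTER_CUBIC)
cv2.imwrite('pics/c6.png',cv2.hconcat([cv2.copyMakeBorder(j,0,0,0,0,0),i[:,:380]]))
for a in(50,51,52):
  u=-np.array([np.cos(np.radians(a)),np.sin(np.radians(a))]);A=np.array([.588,.1386])
  for n,r,z in(('tip',.076,.076),('root',.05,.076),('posttop',.088,.076),('postfoot',.088,.054),('peg',-.11,.113)):
    q=proj(s,np.array([*(A+r*u),z]));print(a,n,(q-[20,90]+.5)*6,q)
E
```

```text
50 tip [179.65375181 272.60677419] [ 49.44229197 134.93446236]
50 root [217.86597068 506.67155791] [ 55.81099511 173.94525965]
50 posttop [161.30818663 160.23301326] [ 46.38469777 116.20550221]
50 postfoot [274.57982812 157.13518937] [ 65.26330469 115.68919823]
50 peg [ 255.27770747 1894.53243263] [ 62.04628458 405.25540544]
51 tip [167.72151973 272.44099081] [ 47.45358662 134.9068318 ]
51 root [210.22392793 506.56804803] [ 54.53732132 173.92800801]
51 posttop [147.31605467 160.03626625] [ 44.05267578 116.17271104]
51 postfoot [261.54781617 156.95185151] [ 63.0913027  115.65864192]
51 peg [ 271.38108921 1894.71716516] [ 64.73018154 405.28619419]
52 tip [155.82802305 272.48933511] [ 45.47133717 134.91488918]
52 root [202.60606773 506.5980574 ] [ 53.26767795 173.93300957]
52 posttop [133.36989507 160.09379395] [ 41.72831584 116.18229899]
52 postfoot [248.55562229 157.00546229] [ 60.92593705 115.66757705]
52 peg [ 287.43513967 1894.66585406] [ 67.40585661 405.27764234]
```

View pics/c6.png

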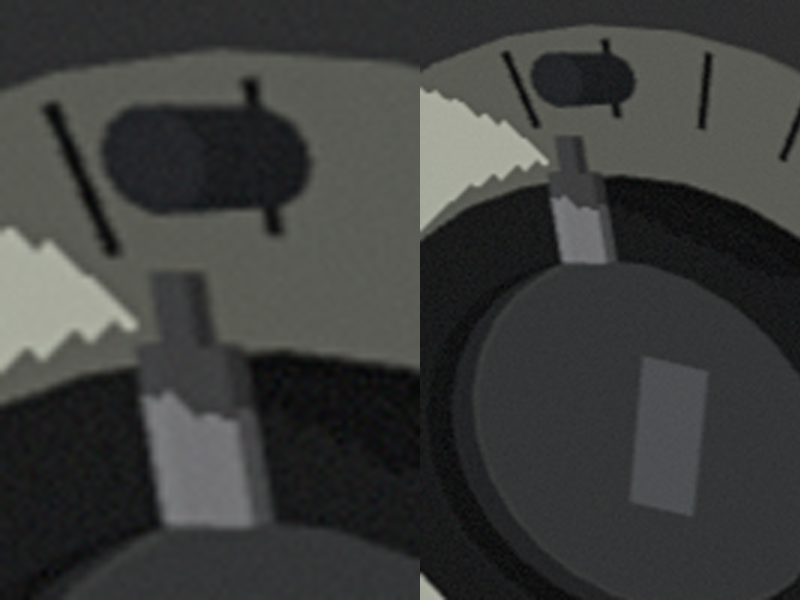

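The pointer's line extended passes within about 0.3° of the post's centre, so the ring is set. Next I'll locate the button by triangulation.

```bash
python3 - <<'E'
from h import *
from rig import get_obs
w=pickle.load(open('wrist4.pkl','rb'));s=pickle.load(open('top0.pkl','rb'))
for z in(.056,.06,.064,.068,.072):
    print(z,ray(w,(248,223.5),z)[:2],ray(s,(143/4.4+209.6,498/4.4+164.6),z)[:2])
print(get_obs()['ee_pos'])
E
```

```text
0.056 [0.4823159  0.21099548] [0.48356863 0.21514838]
0.06 [0.48110919 0.21062273] [0.48330063 0.21440124]
0.064 [0.47990247 0.21024997] [0.48303263 0.21365409]
0.068 [0.47869575 0.20987722] [0.48276463 0.21290694]
0.072 [0.47748903 0.20950447] [0.48249663 0.2121598 ]
[0.43533326 0.24213926 0.40510563]
```

```bash
python3 -m creep '[[[0.4,-0.25,0,0,0,0,1],[0.77,-0.5,0,0,0,0,1],[0.77,-0.5,-0.7,0,0,0,1],[0.77,-0.5,-1.5,0,0,0,1],[0.77,-0.5,-2.2,0,0,0,1]]]'; python3 -m creep '[[[0,0,-0.15,0,0,0,1],[0,0,-0.25,0,0,0,1],[0,0,-0.25,0,0,0,1],[0,0,-0.25,0,0,0,1]]]'; python3 -m creep '[[[0,0,-0.05,0,0,0,1],[0,0,-0.1,0,0,0,1],[0,0,-0.1,0,0,0,1]]]'
```

```text
time: 8.2
ee_pos: [0.4823, 0.2117, 0.2709]
ee_rot: [-1.357, 2.833, -0.0]
ft_force: [-0.0, 0.2, -0.5]
finger_gap: 0.004
grip_force: 0.0
time: 8.7
ee_pos: [0.4816, 0.2122, 0.2591]
ee_rot: [-1.357, 2.83, -0.0]
ft_force: [0.6, -0.2, 0.4]
finger_gap: -0.001
grip_force: 0.0
time: 9.07
ee_pos: [0.481, 0.212, 0.2516]
ee_rot: [1.358, -2.832, -0.0]
ft_force: [0.5, -0.3, 0.2]
finger_gap: 0.001
grip_force: 0.0
```

Tips are at about z=0.079 with no contact; I'll go on in small steps.

```bash
python3 -m creep '[[[0,0,-0.05,0,0,0,1],[0,0,-0.1,0,0,0,1],[0,0,-0.1,0,0,0,1]]]'; python3 -m creep '[[[0,0,-0.03,0,0,0,1],[0,0,-0.06,0,0,0,1],[0,0,-0.06,0,0,0,1]]]';
```

```text
time: 9.45
ee_pos: [0.4811, 0.212, 0.2455]
ee_rot: [1.358, -2.832, -0.0]
ft_force: [-0.2, 0.6, -0.2]
finger_gap: 0.003
grip_force: 0.0
time: 9.82
ee_pos: [0.4812, 0.212, 0.2422]
ee_rot: [1.359, -2.833, -0.0]
ft_force: [0.3, -0.0, 2.9]
finger_gap: -0.002
grip_force: 1.3
```

```bash
python3 -m creep '[[[0,0,-0.03,0,0,0,1],[0,0,-0.03,0,0,0,1]]]'; python3 -m creep '[[[0,0,-0.03,0,0,0,1],[0,0,-0.03,0,0,0,1]]]';
```

```text
time: 10.07
ee_pos: [0.4811, 0.212, 0.2404]
ee_rot: [-1.359, 2.833, 0.0]
ft_force: [0.0, -1.1, 3.8]
finger_gap: -0.002
grip_force: 1.7
time: 10.32
ee_pos: [0.4811, 0.212, 0.2393]
ee_rot: [-1.359, 2.832, 0.0]
ft_force: [-2.5, -1.1, 9.3]
finger_gap: 0.001
grip_force: 4.6
```

The force jumped to 9.3 N with the motion stalling, so the button has bottomed. I'll release, clear away and check.

```bash
python3 -m creep '[[[0,0,-0.01,0,0,0,1],[0,0,-0.01,0,0,0,1]]]'; python3 -m creep '[[[0,0,0.1,0,0,0,1],[0,0,0.4,0,0,0,1],[0,0,1.0,0,0,0,1],[0,0,1.8,0,0,0,1],[0,0,2.7,0,0,0,1]]]'; python3 -m creep '[[[-0.4,0.3,0,0,0,0,1],[-0.77,0.5,0,0,0,0,1],[-0.77,0.5,0,0,0,0,1],[-0.77,0.5,0,0,0,0,1]]]'
python3 - <<'E'
from rig import snapshot,get_obs
import cv2,pickle
print(get_obs()['ee_pos'])
s=snapshot('wrist')['img'];a=cv2.resize(s[90:190,20:90],(420,600),interpolation=cv2.INTER_CUBIC)
t=cv2.resize(snapshot('side')['img'][100:350,180:460],(380,340));t=cv2.copyMakeBorder(t,0,260,0,0,0)
t[345:595]=cv2.resize(s,(380,250))
cv2.imwrite('pics/c7.png',cv2.hconcat([a,t]))
E
```

```text
time: 10.58
ee_pos: [0.4811, 0.212, 0.2393]
ee_rot: [-1.358, 2.832, 0.0]
ft_force: [-3.4, -0.7, 13.7]
finger_gap: 0.0
grip_force: 6.4
time: 11.2
ee_pos: [0.481, 0.212, 0.4004]
ee_rot: [1.358, -2.831, -0.0]
ft_force: [0.7, 0.5, -1.2]
finger_gap: -0.001
grip_force: 0.0
time: 11.7
ee_pos: [0.4354, 0.2419, 0.3997]
ee_rot: [-1.359, 2.832, -0.001]
ft_force: [-0.1, 0.4, -0.1]
finger_gap: 0.001
grip_force: 0.0
[0.43539639 0.24194421 0.39969028]
```

View pics/c7.png

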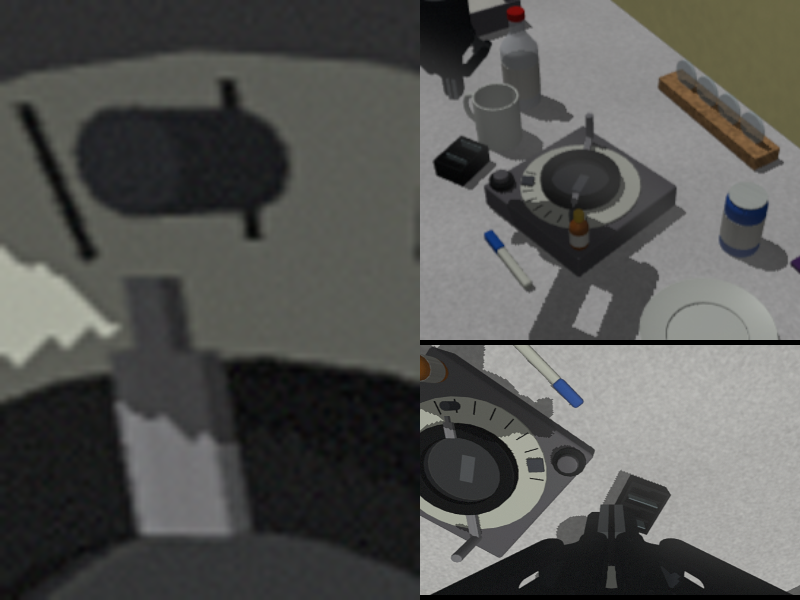

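The pointer still lines up with the post: tip at (145,278), post top at about (130,160). The button is up again, nothing else has moved, and the arm is clear.

```bash
python3 -c "
from rig import job
print(job.sign_off())"
```

```text
the job is handed in; nothing more can be done
None
```

The ring's pointer is set on the round post to within about 0.3° by the camera, the lamp button was then pressed fully down and sprang back, and the job is handed in at about 12 s with nothing else seen to move.

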